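# Pour the areca nuts into the pedal bin

## Robot

A 6-joint arm with a two-finger parallel gripper is mounted at the origin on the work surface. World frame = base frame: x ahead of the robot, y to its left, z up, the work surface at z = 0. Lengths are in mm, angles in rad, forces in N, time in s.
With the tool pointing down it reaches from about 325 to 900 mm from the base axis. Payload 6.1 kg.
Tool frame: the origin (TCP) lies at the very end of the fingers, on their centre line; the grasp point (between the pads) lies 19 mm behind it (env.tcp_to_grasp is the distance from the TCP to the grasp point, in mm); z points along the fingers, y is the line along which they close (so a half turn about z gives the same grasp; the last joint's range is limited). The gripper opens to 87 mm and grips with 3 to 60 N. Pads are 19 mm wide; open, the fingers measure 117 mm over their backs; the gripper's body (75 mm by 190 mm) begins 51 mm behind the grasp point.
Start: joints at [0.987, 0.22, 1.526, -0, 1.395, -0.126], TCP at [276.232, 560.635, 222.538] pointing down, gripper open.
Joint ranges: [-2.98, 2.98], [-0.91, 2.08], [0.09, 2.57], [-1.24, 4.39], [0.2, 2.65], [-2.68, 2.68]. Speed limits (rad/s): [2.57, 2.57, 3.01, 3.14, 3.14, 3.14].

## Interface

Orientations are given as a unit quaternion [x, y, z, w].
In Python, from plant import telemetry, viewer, env gives the robot as it stands.
- The arm moves only by the tool apply_moves, never from a script. Its argument "targets" is text: rows parted by semicolons, each of 5 numbers parted by spaces: the shift along the tool's x, y, z normalised to -1 to 1, where 1 is 40 mm, then the turn about the tool's z normalised to -1 to 1, where 1 is 0.15 rad, then the opening, from -1 (shut) to 1 (fully open). In form: dx dy dz turn jaw; .... A call has 1 to 20 rows; each row shifts and turns the commanded pose from where the row before left it, along the tool's axes as they then stand; what a row does not reach is not made up. A row lasts 1/10 s, in which the tool goes at most 50 mm and 8.59 degrees, less where a joint would pass 70% of its speed; a pose out of reach is approached as far as the arm can. A call with a number of a shift or a turn outside -1 to 1 is refused whole. A call with a gripper value outside its range is refused whole. The fingers move at their own pace and stop on an object; the grip force is fixed at half the most. Time passes only in rows, so rows that do not move let the fingers close. It gives the time, the measured TCP pose, the force, the opening and the grip force at its end, in the units of the state.
- telemetry.observe(): the state, without advancing time (a new reading comes with each control period).
- viewer.read_camera(name): name is "scene" or "top" or "wrist"; returns (picture, depth): 420x560x3 uint8, red, green, blue; 420x560 float32, mm along the optical axis (not along the pixel's ray), 0 where there is no reading.
- viewer.get_calibration(name): a dict with "vertical_fov" (degrees; the focal length in pixels is half the picture's height over the tangent of half this angle, whatever the lens; pixels are square), "cx", "cy" (the principal point, pixels), "rvec" (rotation vector, rad) and "tvec" (3), from world to camera coordinates, as OpenCV has them. Camera axes: x right, y down, z forward; pixel columns grow to the right and rows downward; lengths in mm; the calibration is good to about 2 mm. The wrist camera is an equidistant fisheye: a pixel r from the principal point sees the ray r / f radians off the axis. A picture is of the moment at which its call begins: read the wrist's pose just before it. get_calibration takes no time and is no camera call; for the wrist camera it gives the pose at the moment of the call.
- env.close_job(): hands the job in; it is judged then, once.
The state is a dict: "time": time; "q": joint angles; "joint_velocities": joint speeds; "joint_efforts": joint torques, N m; "tcp_pos": TCP position; "tool_rot": TCP orientation; "wrist_force": force on the tool from outside, world axes, zero at the start; "torque": the same for the moment, N m; "width": finger opening in mm; "finger_force": force on a finger pad.
Only numpy, scipy, OpenCV 4.12 (cv2) and the standard library are available. Lean on these libraries where they do the work, as an engineer would, in place of code of your own. Each camera call takes 0.05 s, during which the arm holds its last target. There are 200 camera calls.

## Task

Press the green bin's pedal down to its stop, without ramming it, so that the lid tips over and stays open. Then pick up the steel tumbler, pour all six nuts from it into the bin, and stand the empty tumbler upright back on the round board. Leave the lid open and do not disturb the other things on the platform.

Things in the scene. Friction and masses are not known exactly. Their poses are not given: they have to be found in the camera images.
- bin: Green plastic open-topped storage bin fixed to the platform, 160 (x) x 170 (y) x 150 mm high, walls 5 mm, with a steel pedal on its front. Origin: centre of its underside; z up; -x is the front (pedal side), +x the back, where the lid is hinged. Its yaw varies by up to 0.3 rad.
- bin_mouth (a point): Centre of the bin's open mouth, at rim height, 150 mm above the platform (under the closed lid).
- pedal: Steel pedal of the bin: a plate 86 mm long (x), 70 mm wide, 8 mm thick, level when up. Origin: on its hinge at the middle of the bin's front face, 60 mm above the platform; -x runs out along the plate, which spans 4 to 90 mm from the hinge. Spring-returned and linked to the lid (3.8 rad of lid per rad of pedal); it turns 0.5 rad down to a hard stop.
- pedal_pad (a point): Where to press: on the pedal's top face, 68 mm out from the hinge; 64 mm above the platform when up, sinking about 33 mm to the stop. It takes about 5 to 10 N to start and ever less as the lid rises. With the lid past upright, the lid's weight drops the pedal on to its stop and holds it there; let go earlier and the pedal comes up and the lid falls shut.
- lid (a joint): Angle of the bin's lid in rad: 0 shut, 1.57 upright, 1.9 fully open (leaning back, pedal on its stop). The lid is a green 168 x 174 x 6 mm panel, hinged along the bin's back rim (+x); open, it stands up to 0.32 m above the platform.
- board: Round wooden rolling board on three stubby feet, fixed, 200 mm across, flat top 28 mm above the platform. Origin: centre of its underside, at platform height. The tumbler starts on it.
- tumbler: Open steel tumbler, 100 mm high, diameter 56 mm at the base, 68 mm at the rim (straight flare; 63 mm at 55 mm height), wall 3 mm, about 0.14 kg, with the six nuts in it. Origin: centre of its underside; z along its axis to the mouth. A gripper coming straight down covers the mouth; one tilted about 45 degrees leaves one side of the mouth free.
- tumbler_rim (a point): Centre of the tumbler's mouth, 100 mm above its underside.
- nut0: Brown areca nut, roughly round, 25 mm across, about 12 g, loose in the tumbler at the start. Origin: its centre.
- nut1: Brown areca nut, roughly round, 25 mm across, about 12 g, loose in the tumbler at the start. Origin: its centre.
- nut2: Brown areca nut, roughly round, 25 mm across, about 12 g, loose in the tumbler at the start. Origin: its centre.
- nut3: Brown areca nut, roughly round, 25 mm across, about 12 g, loose in the tumbler at the start. Origin: its centre.
- nut4: Brown areca nut, roughly round, 25 mm across, about 12 g, loose in the tumbler at the start. Origin: its centre.
- nut5: Brown areca nut, roughly round, 25 mm across, about 12 g, loose in the tumbler at the start. Origin: its centre.
- mortar: Small wooden mortar, 90 mm across, 85 mm high, open top. A bystander. Origin: middle of its underside.
- dabba: Closed round steel dabba, 104 mm across, 95 mm high. A bystander. Origin: middle of its underside.
- bottle: Glass bottle with a twist cap, 66 mm across, 200 mm high. A bystander. Origin: middle of its underside.
- grater: Box-shaped steel grater, 94 x 70 mm, 210 mm high with its bow handle. A bystander. Origin: middle of its underside.
- jar: Small closed glass jar, 64 mm across, 100 mm high. A bystander. Origin: middle of its underside.

How it is judged:
By the outcome, as a careful person would: the job done as asked, in the order asked, and still so for the second after the job is handed in, with the robot touching nothing.
It also fails if it takes over 67 s, if anything falls off the work surface, if the arm or the gripper's body presses on something with over 40 N, if the wrist force passes 120 N, or if a joint passes its speed limit or range.

## Working session

There is one attempt and no reset: what is moved stays moved. The work goes in short steps, Python scripts to look and compute and a tool call to move; the robot and the scene stay as the last step left them, time stands still between calls to the robot, and variables do not carry over. Pictures are saved under pics/ and viewed, at most 11 in all, crops included, and the job is handed in when it is done.

Besides the shell and the picture viewer there is one more tool, called as name(argument=value, ...), one argument or row to a line, values as JSON. apply_moves: Moves the arm, as the interface text tells. Its arguments: {"type":"object","properties":{"targets":{"type":"string"}},"required":["targets"]}

```bash
ls; mkdir -p pics; cat > h.py <<'E'
import numpy as np, cv2
from scipy.spatial.transform import Rotation as R
from plant import telemetry, viewer, env
def cal(n):
    c=viewer.get_calibration(n); f=210/np.tan(np.radians(c["vertical_fov"])/2)
    return f,c["cx"],c["cy"],R.from_rotvec(np.ravel(c["rvec"])).as_matrix(),np.ravel(c["tvec"])
def cloud(n,d):
    f,cx,cy,M,t=cal(n); v,u=np.mgrid[:420,:560]
    P=np.stack([(u-cx)/f*d,(v-cy)/f*d,d],-1)
    return (P-t)@M
E
python3 - <<'E'
from h import *
o=telemetry.observe();print(o)
for n in("scene","top"):
    p,d=viewer.read_camera(n); cv2.imwrite(f"pics/{n}0.png",p[:,:,::-1]); np.savez(f"{n}0.npz",p=p,d=d,c=cloud(n,d)); print(n,cal(n)[0],-cal(n)[3].T@cal(n)[4])
E
```

```text
pics
{'time': 0.0, 'q': array([ 9.86903807e-01,  2.21205541e-01,  1.52764730e+00,  2.63903937e-05,
        1.39468854e+00, -1.26110510e-01]), 'joint_velocities': array([ 4.96452639e-04,  5.92156211e-05,  1.22304053e-04,  4.46899127e-04,
       -1.52658420e-04,  2.32503825e-03]), 'joint_efforts': array([-5.08631347e-04, -4.94623089e+01, -3.87366700e+01,  6.97599049e-02,
        5.74090378e-02, -1.47984138e-04]), 'tcp_pos': array([275.87470062, 560.11453347, 221.43085458]), 'tool_rot': array([ 2.26899748e-01,  9.73917632e-01, -9.09096339e-04, -3.50860860e-04]), 'wrist_force': array([-0.00942078,  0.31631256, -0.37610759]), 'torque': array([ 0.04443192, -0.05718255,  0.01205199]), 'finger_force': 0.0, 'width': 86.639652066252}
scene 402.60904911349087 [1043.73462767 -284.78829253  950.12787326]
top 468.7743771234751 [ 448.84090797    8.47528932 1275.287756  ]
```

View pics/scene0.png

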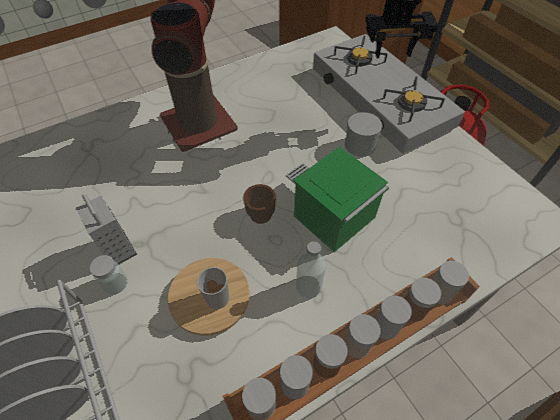

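View pics/top0.png

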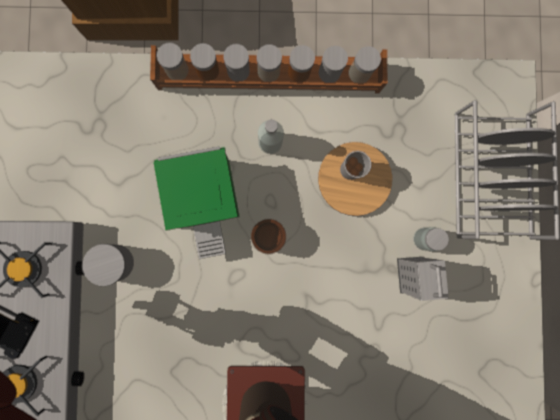

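The scene picture shows the green bin at (340,200) with the pedal at (298,172) and the tumbler at (213,287). In the top view (x up, y left) the lid is at (195,188), pedal (210,245), mortar (268,236), dabba (103,265), tumbler rim (356,165), board (355,178), bottle (270,137) and jar/grater (430,260). Next I'll measure these.

```bash
cat > m.py <<'E'
from h import *
z=np.load("top0.npz");p,d,c=z["p"].astype(int),z["d"],z["c"]
def px(u,v,h):
    f,cx,cy,M,t=cal("top"); r=M.T@np.array([(u-cx)/f,(v-cy)/f,1]); o=-M.T@t
    return o+r*(h-o[2])/r[2]
g=(p[:,:,1]>p[:,:,0]+40)&(p[:,:,1]>p[:,:,2]+30)&(abs(c[:,:,2]-155)<8)
b=cv2.minAreaRect(c[g][:,:2].astype(np.float32));print("lid",b,np.median(c[g][:,2]))
for n,box,lo,hi in [("pedal",(190,230,228,265),50,75),("mortar",(245,295,215,258),76,95),("dabba",(75,130,240,290),88,105),("bottle",(250,290,112,160),20,220),("tumbler",(335,380,140,185),118,140),("board",(310,400,135,225),18,36),("jar",(405,455,220,255),20,110),("grater",(390,455,250,305),30,215)]:
    u0,u1,v0,v1=box;q=c[v0:v1,u0:u1].reshape(-1,3);q=q[(q[:,2]>lo)&(q[:,2]<hi)]
    x=q[:,:2].astype(np.float32)
    print(n,len(q),"z",np.percentile(q[:,2],[5,50,98]).round(),"circ",cv2.minEnclosingCircle(x),"rect",cv2.minAreaRect(x))
E
python3 m.py
```

```text
lid ((555.780029296875, 174.40768432617188), (166.61097717285156, 172.12660217285156), 11.55521297454834) 159.83149962429815
pedal 801 z [61. 64. 69.] circ ((432.3527526855469, 149.9158935546875), 52.44868850708008) rect ((431.3023681640625, 149.2991943359375), (80.82559967041016, 70.34774017333984), 11.371832847595215)
mortar 367 z [81. 85. 90.] circ ((444.5032958984375, -2.502772092819214), 44.56456756591797) rect ((444.3050231933594, -1.7222633361816406), (88.67271423339844, 86.42662048339844), 0.5788390040397644)
dabba 1399 z [ 91.  95. 100.] circ ((369.1807861328125, 407.5216979980469), 52.9512825012207) rect ((370.6516418457031, 406.6441955566406), (103.51841735839844, 101.49215698242188), 89.08306121826172)
bottle 704 z [ 43. 135. 203.] circ ((701.31884765625, -5.041209697723389), 33.01731872558594) rect ((699.564208984375, -4.26318359375), (63.67803192138672, 62.42790985107422), 89.37116241455078)
tumbler 144 z [120. 127. 132.] circ ((625.4021606445312, -220.628173828125), 34.019561767578125) rect ((625.6847534179688, -219.97085571289062), (65.62749481201172, 65.97685241699219), 89.54049682617188)
board 3600 z [24. 28. 33.] circ ((602.5746459960938, -235.6879119873047), 100.7659912109375) rect ((601.773193359375, -234.49490356445312), (198.25038146972656, 197.8755645751953), 39.0256233215332)
jar 673 z [ 32.  98. 104.] circ ((441.9289245605469, -426.2231750488281), 31.759672164916992) rect ((441.29388427734375, -424.8681335449219), (60.689903259277344, 59.23358154296875), 50.564300537109375)
grater 1794 z [ 49. 166. 210.] circ ((356.14404296875, -397.3031921386719), 67.7809066772461) rect ((356.2585144042969, -395.8092041015625), (112.78887939453125, 81.7839126586914), 3.8477017879486084)
```

```bash
python3 - <<'E'
from h import *
p=np.load("top0.npz")["p"];a=cv2.resize(p[135:265,145:280],None,fx=4,fy=4,interpolation=3)
b=cv2.resize(p[130:225,310:400],None,fx=2.5,fy=2.5,interpolation=3)
o=np.zeros((520,540+225,3),np.uint8);o[:,:540]=a;o[:b.shape[0],540:540+b.shape[1]]=b
cv2.imwrite("pics/crop0.png",o[:,:,::-1])
E
```

```text
(no output)
```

View pics/crop0.png

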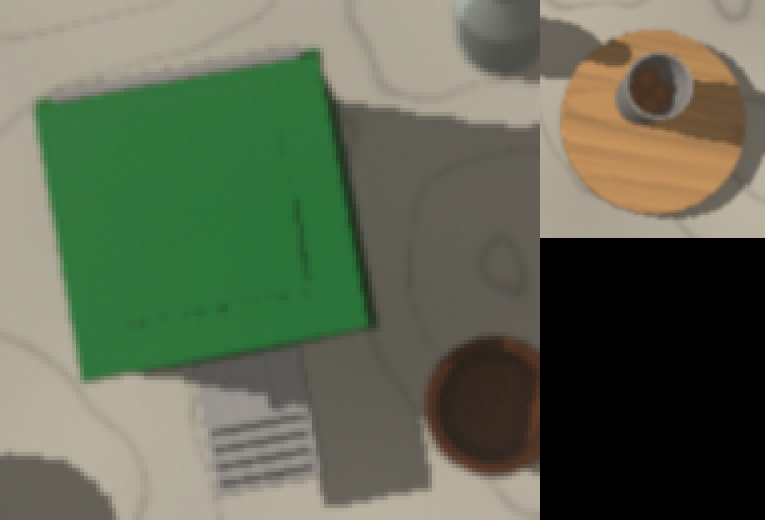

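The crop shows the hinge on the far (+x) side, the pedal on the near side and nuts in the tumbler near (655,88). The sizes and heights match the spec: the bin is at about (557,175) with yaw 0.20, and the pedal pad is at about (413,146). First I'll turn the tool to line up with the bin, close the fingers and move above the pad.

apply_moves(
  targets="0 0 0 -0.88 -1;0 0 0 -0.88 -1;0 0 0 -0.88 -1;0 0 0 -0.88 -1;0 0 0 -0.88 -1;-0.1 -0.9 0 0 -1;-0.1 -0.9 0 0 -1;-0.1 -0.9 0 0 -1;-0.1 -0.9 0 0 -1;-0.1 -0.9 0 0 -1;-0.1 -0.9 0 0 -1;-0.1 -0.9 0 0 -1;-0.1 -0.9 0 0 -1;-0.1 -0.9 0 0 -1;-0.1 -0.9 0 0 -1;-0.1 -0.9 0 0 -1;-0.1 -0.9 0 0 -1;0 0 0 0 -1;0 0 0 0 -1",
)

```text
time: 2.0
tcp_pos: [410.0, 146.6, 222.3]
tool_rot: [-0.1, 0.995, 0.0, -0.0]
wrist_force: [-0.8, 0.6, 0.4]
width: 0.2
finger_force: 0.0
```

apply_moves(
  targets="-0.08 0 0.8 0 -1;0 0 0.8 0 -1;0 0 0.8 0 -1;0 0 0.8 0 -1;0 0 0.4 0 -1;0 0 0 0 -1;0 0 0.06 0 -1;0 0 0.06 0 -1;0 0 0.06 0 -1;0 0 0.06 0 -1;0 0 0.06 0 -1;0 0 0.06 0 -1;0 0 0.06 0 -1;0 0 0.06 0 -1",
)

```text
time: 3.4
tcp_pos: [413.3, 147.7, 59.9]
tool_rot: [-0.101, 0.995, -0.0, -0.0]
wrist_force: [-2.7, -0.0, 8.2]
width: 0.3
finger_force: 4.0
```

apply_moves(
  targets="0 0 0.06 0 -1;0 0 0.06 0 -1;0 0 0.06 0 -1;0 0 0.06 0 -1;0 0 0.06 0 -1;0 0 0.06 0 -1;0 0 0.06 0 -1;0 0 0.05 0 -1;0 0 0.05 0 -1;0 0 0 0 -1;0 0 0 0 -1",
)

```text
time: 4.5
tcp_pos: [412.2, 147.6, 37.9]
tool_rot: [-0.101, 0.995, -0.0, -0.001]
wrist_force: [0.0, -0.7, -0.1]
width: 0.6
finger_force: 0.0
```

apply_moves(
  targets="0 0 0.04 0 -1;0 0 0.04 0 -1;0 0 0.04 0 -1;0 0 0.04 0 -1;0 0 0 0 -1",
)

```text
time: 5.0
tcp_pos: [413.1, 147.7, 32.1]
tool_rot: [-0.101, 0.995, -0.0, -0.0]
wrist_force: [-1.3, 0.6, 2.7]
width: 0.3
finger_force: 1.2
```

apply_moves(
  targets="0 0 0.03 0 -1;0 0 0.03 0 -1;0 0 0 0 -1;0 0 0 0 -1",
)

```text
time: 5.4
tcp_pos: [413.5, 147.8, 31.4]
tool_rot: [-0.101, 0.995, -0.0, -0.0]
wrist_force: [-8.0, -1.2, 18.4]
width: 0.1
finger_force: 10.2
```

```bash
python3 - <<'E'
from h import *
p,d=viewer.read_camera("scene"); cv2.imwrite("pics/s1.png",p[:,:,::-1]); np.savez("scene1.npz",p=p,d=d,c=cloud("scene",d)); o=telemetry.observe();print(o["wrist_force"],o["tcp_pos"],o["q"])
E
```

```text
[-7.57040799 -0.93170693 18.66067764] [413.55298584 147.79104339  31.38712965] [ 1.63426072e-01  1.56020393e-02  2.14599407e+00 -2.21626342e-04
  9.80018623e-01 -1.60976457e+00]
```

View pics/s1.png

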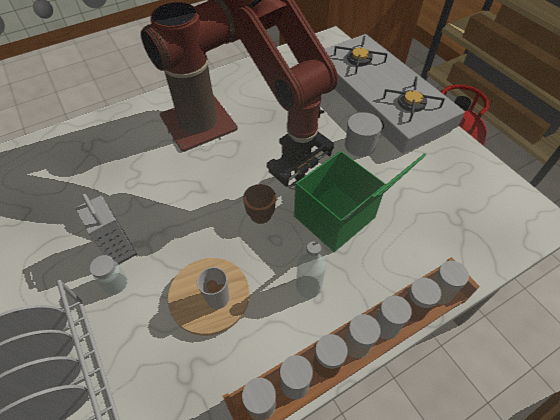

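The lid is open, leaning back at (405,172), and the pedal is on its stop. I'll lift off gently, then check in free space whether a move out of reach changes the tool's tilt.

apply_moves(
  targets="0 0 -0.1 0 -1;0 0 -0.2 0 -1;0 0 -0.5 0 -1;0 0 -1 0 -1;0 0 -1 0 -1;0 0 -1 0 -1;0 0 -1 0 -1;0 0 -1 0 -1;0 0 -1 0 -1;0 0 -1 0 -1;0 0 -1 0 -1;0 0 -1 0 -1;0 0 -1 0 -1;0 0 0 0 -1",
)

```text
time: 6.85
tcp_pos: [414.2, 147.9, 468.2]
tool_rot: [-0.101, 0.995, 0.0, 0.005]
wrist_force: [-0.3, -0.1, -0.1]
width: 0.6
finger_force: 0.0
```

```bash
python3 - <<'E'
from h import *
p,d=viewer.read_camera("scene");c=cloud("scene",d);p=p.astype(int)
g=(p[:,:,1]>p[:,:,0]+30)&(p[:,:,1]>p[:,:,2]+25)&(c[:,:,2]>200);print(g.sum(),c[g].max(0),c[g].min(0))
o=telemetry.observe();print(o["tcp_pos"],o["q"],o["wrist_force"])
E
```

```text
238 [1043.73462767  285.0717616   950.12787326] [ 680.84368674 -284.78829253  251.29931606]
[413.87553805 147.85048877 465.00417425] [ 1.63269624e-01 -2.72185760e-01  1.56462328e+00  3.25816352e-05
  1.84319831e+00 -1.60970578e+00] [-0.677589    0.41115284 -0.31841994]
```

apply_moves(
  targets="-1 0 0 0 -1;-1 0 0 0 -1;-1 0 0 0 -1;-1 0 0 0 -1;-1 0 0 0 -1;-1 0 0 0 -1;-1 0 0 0 -1;-1 0 0 0 -1;-1 0 0 0 -1;-1 0 0 0 -1;-1 0 0 0 -1;-1 0 0 0 -1;-1 0 0 0 -1;0 0 0 0 -1",
)

```text
time: 8.3
tcp_pos: [838.0, 229.2, 419.0]
tool_rot: [-0.101, 0.995, 0.005, 0.029]
wrist_force: [-0.5, 0.8, -0.7]
width: 0.7
finger_force: 0.0
```

```bash
cat > st.py <<'E'
from h import *
np.set_printoptions(suppress=True,precision=3)
o=telemetry.observe();print(o["time"],o["tcp_pos"],o["q"],o["wrist_force"],o["width"]);print(R.from_quat(o["tool_rot"]).as_matrix())
E
python3 st.py
```

```text
8.3 [838.027 229.237 418.951] [ 0.174  0.973  0.094  0.007  2.017 -1.595] [-0.529  0.804 -0.743] 0.7094184546664833
[[-0.978 -0.2    0.056]
 [-0.2    0.98   0.016]
 [-0.058  0.005 -0.998]]
```

apply_moves(
  targets="-1 0 0 0 -1;-1 0 0 0 -1;-1 0 0 0 -1;-1 0 0 0 -1;-1 0 0 0 -1;-1 0 0 0 -1",
)

```text
time: 8.9
tcp_pos: [917.6, 237.1, 378.9]
tool_rot: [-0.1, 0.989, 0.018, 0.109]
wrist_force: [-0.3, 0.4, -0.1]
width: 0.6
finger_force: 0.0
```

```bash
python3 st.py
```

```text
8.9 [917.575 237.07  378.94 ] [ 0.162  1.031  0.09   0.023  1.801 -1.604] [-0.298  0.35  -0.114] 0.6054547419716977
[[-0.956 -0.202  0.211]
 [-0.195  0.979  0.057]
 [-0.218  0.013 -0.976]]
```

apply_moves(
  targets="-1 0 0 0 -1;-1 0 0 0 -1;-1 0 0 0 -1;-1 0 0 0 -1;-1 0 0.1 0 -1;-1 0 0.1 0 -1;-1 0 0.2 0 -1;-1 0 0.2 0 -1;-1 0 0.2 0 -1;-1 0 0.2 0 -1",
)

```text
time: 9.9
tcp_pos: [1029.4, 248.3, 358.4]
tool_rot: [-0.098, 0.964, 0.037, 0.243]
wrist_force: [0.6, -0.6, 0.4]
width: 0.3
finger_force: 0.0
```

```bash
python3 st.py
```

```text
9.9 [1029.361  248.256  358.353] [ 0.146  1.092  0.09   0.05   1.465 -1.619] [ 0.624 -0.572  0.351] 0.30011034964380306
[[-0.863 -0.206  0.462]
 [-0.17   0.978  0.118]
 [-0.476  0.024 -0.879]]
```

apply_moves(
  targets="-1 0 0.3 0 -1;-1 0 0.3 0 -1;-1 0 0.3 0 -1;-1 0 0.3 0 -1;-1 0 0.3 0 -1;-1 0 0.4 0 -1;-1 0 0.4 0 -1;-1 0 0.4 0 -1;-1 0 0.4 0 -1;-1 0 0.4 0 -1;-1 0 0.4 0 -1;-1 0 0.4 0 -1",
)

```text
time: 11.1
tcp_pos: [1137.4, 260.4, 385.2]
tool_rot: [-0.091, 0.909, 0.057, 0.403]
wrist_force: [0.0, 0.4, -0.4]
width: 0.6
finger_force: 0.0
```

```bash
python3 st.py
```

```text
11.1 [1137.351  260.414  385.154] [ 0.135  1.143  0.09   0.089  1.075 -1.643] [ 0.028  0.391 -0.425] 0.5992716692624768
[[-0.658 -0.211  0.722]
 [-0.119  0.977  0.177]
 [-0.743  0.031 -0.668]]
```

apply_moves(
  targets="-1 0 0.6 0 -1;-1 0 0.6 0 -1;-1 0 0.6 0 -1;-1 0 0.6 0 -1;-1 0 0.6 0 -1;-1 0 0.7 0 -1;-1 0 0.7 0 -1;-1 0 0.7 0 -1;-1 0 0.7 0 -1;-1 0 0.7 0 -1;-1 0 0.7 0 -1",
)

```text
time: 12.2
tcp_pos: [1198.4, 265.9, 460.9]
tool_rot: [-0.082, 0.837, 0.072, 0.536]
wrist_force: [-0.2, -0.4, 0.7]
width: 0.4
finger_force: 0.0
```

```bash
python3 st.py
```

```text
12.2 [1198.449  265.875  460.867] [ 0.128  1.156  0.089  0.137  0.759 -1.677] [-0.231 -0.411  0.695] 0.4455609908446235
[[-0.411 -0.215  0.886]
 [-0.06   0.976  0.209]
 [-0.91   0.033 -0.414]]
```

```bash
cat > k.py <<'E'
from h import *
from scipy.optimize import least_squares
np.set_printoptions(suppress=True,precision=3)
D=[([.9869,.2212,1.5276,0,1.3947,-.1261],[275.87,560.11,221.43]),([.16343,.0156,2.14599,0,.98,-1.60976],[413.55,147.79,31.39]),
([.16327,-.27219,1.56462,0,1.8432,-1.6097],[413.88,147.85,465]),([.174,.973,.094,.007,2.017,-1.595],[838.03,229.24,418.95]),
([.162,1.031,.09,.023,1.801,-1.604],[917.57,237.07,378.94]),([.146,1.092,.09,.05,1.465,-1.619],[1029.36,248.26,358.35]),
([.135,1.143,.09,.089,1.075,-1.643],[1137.35,260.41,385.15]),([.128,1.156,.089,.137,.759,-1.677],[1198.45,265.87,460.87])]
E=lambda a,t:R.from_euler(a,t)
def fk(q,p):
    a,l,h,L1,L2,Lt,off,w=p
    A=E('z',q[0]);B=A*E('y',q[1]);C=B*E('y',q[2]);F=C*E('z',q[3]);G=F*E('y',q[4])
    T=A.apply([a,l,h])+B.apply([0,0,L1])+C.apply([off,0,L2])+G.apply([w,0,Lt])
    return T,G*E('z',-q[5]),G*E('z',q[5])
f=least_squares(lambda p:np.concatenate([fk(q,p)[0]-t for q,t in D]),[0,78,300,450,400,300,0,0],loss='soft_l1')
P=f.x
if __name__=="__main__":
    print(P);print([ (fk(q,P)[0]-t).round(1) for q,t in D])
    for q,M in((D[-1][0],"last"),(D[0][0],"start")): print(fk(q,P)[1].as_matrix(),fk(q,P)[2].as_matrix())
E
python3 k.py
```

```text
[ -0.219  78.519 310.897 411.775 547.476 342.699  52.422  -0.412]
[array([ 0.1, -0. , -0. ]), array([ 0., -0.,  0.]), array([-0.1, -0.1, -0.1]), array([-0., -0., -0.]), array([0. , 0.2, 0.1]), array([ 0.1, -0.3,  0.2]), array([-0.1,  0.3, -0.4]), array([ 0. , -0. ,  0.1])]
[[-0.123  0.447  0.886]
 [ 0.967 -0.148  0.209]
 [ 0.224  0.882 -0.414]] [[ 0.215 -0.411  0.886]
 [-0.976 -0.059  0.209]
 [-0.033 -0.91  -0.414]]
[[-0.652 -0.758 -0.001]
 [-0.758  0.652 -0.002]
 [ 0.002 -0.    -1.   ]] [[-0.442 -0.897 -0.001]
 [-0.897  0.442 -0.002]
 [ 0.002  0.    -1.   ]]
```

```bash
cat > ik.py <<'E'
from k import *
lo=np.array([-2.98,-.91,.1,-1.24,.22,-2.66]);hi=np.array([2.98,2.08,2.55,4.39,2.63,2.66])
def pose(q): T,_,G=fk(q,P); return T,G*E('z',np.pi/2)
def ik(T,Q,q0):
    r=least_squares(lambda q:np.r_[(pose(q)[0]-T)/100,(pose(q)[1].inv()*Q).as_rotvec()],np.clip(q0,lo+.001,hi-.001),bounds=(lo,hi))
    return r.x,np.sqrt(2*r.cost)
E
cat > plan.py <<'E'
from ik import *
o=telemetry.observe();Q=R.from_quat(o["tool_rot"])*E('z',-.036);Z=Q.apply([0,0,1]);print(o["tcp_pos"],Z)
bx=np.array([np.cos(.2),np.sin(.2)]);by=np.array([-bx[1],bx[0]]);bc=np.array([557.5,174.8])
cup=np.array([625.5,-220.3,0]);g=cup+[0,0,93]
q=o["q"]
for n,T in (("hi",g+19*Z-150*Z+[0,0,200]),("pre",g+19*Z-130*Z),("grasp",g+19*Z),("lift",g+19*Z+[0,0,170])):
    q,e=ik(T,Q,q);print(n,T,q,e)
m=Q.inv().apply([0,0,1])
for pc in (-20,0,20,40):
  G=np.r_[bc+pc*bx,235]
  print("pour off",pc); qq=q
  for ps in np.radians([0,45,90,110,130,150,165,180]):
    Qp=Q*E('z',ps);qq,e=ik(G+19*Z,Qp,qq);d=Qp.apply(m);rim=G+35*d
    dn=np.array([0,0,-1.]);l=dn-d*(dn@d);l/=np.linalg.norm(l);lip=rim+31*l-G*[1,1,0]
    lb=lip[:2]+pc*bx
    print(int(np.degrees(ps)),"tilt",np.degrees(np.arccos(d[2])).round(),"lip bin xy",(lb@bx).round(),(lb@by).round(),"z",lip[2].round(),qq,round(e,4))
E
python3 plan.py
```

```text
[1198.449  265.875  460.867] [ 0.886  0.209 -0.414]
hi [ 509.434 -247.666  347.229] [-0.973 -0.534  2.177  0.78   1.046 -2.66 ] 0.43816984203894166
pre [ 527.154 -243.488  138.95 ] [-0.754 -0.238  2.295  0.651  0.566 -2.66 ] 0.6092227585166998
grasp [ 642.334 -216.331   85.135] [-0.564  0.12   2.074  0.7    0.404 -2.66 ] 0.573312912345497
lift [ 642.334 -216.331  255.135] [-0.662 -0.157  2.056  0.769  0.682 -2.66 ] 0.4197805294995548
pour off -20
0 tilt nan lip bin xy -20.0 -0.0 z 301.0 [ 0.057 -0.531  2.514  1.021  0.22  -2.66 ] 0.1017
45 tilt 41.0 lip bin xy -26.0 -46.0 z 241.0 [ 0.039 -0.514  2.55   1.579  0.22  -2.451] 0.0549
90 tilt 80.0 lip bin xy -34.0 -37.0 z 210.0 [ 0.039 -0.514  2.55   1.579  0.22  -1.665] 0.0549
110 tilt 96.0 lip bin xy -35.0 -27.0 z 200.0 [ 0.039 -0.514  2.55   1.579  0.22  -1.316] 0.0549
130 tilt 111.0 lip bin xy -34.0 -16.0 z 193.0 [ 0.039 -0.514  2.55   1.579  0.22  -0.967] 0.0549
150 tilt 123.0 lip bin xy -30.0 -7.0 z 190.0 [ 0.039 -0.514  2.55   1.579  0.22  -0.618] 0.0549
165 tilt 129.0 lip bin xy -27.0 -3.0 z 189.0 [ 0.039 -0.514  2.55   1.579  0.2
[... 1927 characters left out ...]
528] 0.0258
110 tilt 96.0 lip bin xy 25.0 -27.0 z 200.0 [ 0.099 -0.271  2.424  2.464  0.22  -2.179] 0.0258
130 tilt 111.0 lip bin xy 26.0 -16.0 z 193.0 [ 0.099 -0.271  2.424  2.464  0.22  -1.83 ] 0.0258
150 tilt 123.0 lip bin xy 30.0 -7.0 z 190.0 [ 0.099 -0.271  2.424  2.464  0.22  -1.481] 0.0258
165 tilt 129.0 lip bin xy 33.0 -3.0 z 189.0 [ 0.099 -0.271  2.424  2.464  0.22  -1.219] 0.0258
180 tilt 131.0 lip bin xy 34.0 -0.0 z 189.0 [ 0.099 -0.271  2.424  2.464  0.22  -0.957] 0.0258plan.py:16: RuntimeWarning: invalid value encountered in arccos
  print(int(np.degrees(ps)),"tilt",np.degrees(np.arccos(d[2])).round(),"lip bin xy",(lb@bx).round(),(lb@by).round(),"z",lip[2].round(),qq,round(e,4))
```

```bash
cat > srch.py <<'E'
from ik import *
bc=np.array([557.5,174.8]);bx=np.array([np.cos(.2),np.sin(.2)])
g=np.array([625.5,-220.3,93])
seeds=[np.array([a,.1,1.9,b,.6,c]) for a in(-.4,.2) for b in(0,.6,-.6) for c in(-1.6,1.5,0)]
def best(T,Q):
    b=(None,9)
    for s in seeds:
        x=ik(T,Q,s)
        if x[1]<b[1]: b=x
        if b[1]<1e-3: break
    return b
for th in (45,50,55,60,65):
  for al in (-20,-10,0,10,20):
    for fl in (0,1):
      t,a=np.radians(th),np.radians(al)
      Z=np.array([np.sin(t)*np.cos(a),np.sin(t)*np.sin(a),-np.cos(t)]);Y=np.array([-np.sin(a),np.cos(a),0]);X=np.cross(Y,Z)
      Q=R.from_matrix(np.c_[X,Y,Z])*E('z',np.pi*fl);s=np.pi*(1-2*fl)
      G=np.r_[bc+25*bx,240]
      es=[best(g+19*Z,Q),best(G+19*Z,Q),best(G+19*Z,Q*E('z',s*.94))]
      es=[best(g+19*Z,Q)]+([best(G+19*Z,Q),best(G+19*Z,Q*E('z',s*.94))])
      w=[e[1] for e in es]
      if max(w)<.05: print(th,al,fl,np.round(w,3),*[e[0] for e in es])
E
time timeout 500 python3 srch.py
```

```text
45 -10 1 [0. 0. 0.] [-0.603  0.126  2.157  1.198  0.321  0.078] [ 0.363 -0.197  2.136 -0.687  0.607  2.562] [ 0.363 -0.197  2.136 -0.687  0.607 -0.391]
45 0 1 [0. 0. 0.] [-0.68   0.158  2.12   1.186  0.501 -0.087] [ 0.271 -0.262  2.189 -0.419  0.484  2.14 ] [ 0.271 -0.262  2.189 -0.419  0.484 -0.813]
45 10 1 [0. 0. 0.] [-0.741  0.207  2.061  1.129  0.669 -0.201] [ 0.168 -0.301  2.219  0.011  0.438  1.556] [ 0.168 -0.301  2.219  0.011  0.438 -1.397]
45 20 1 [0. 0. 0.] [-0.784  0.269  1.984  1.059  0.825 -0.294] [ 0.062 -0.308  2.224  0.43   0.5    0.983] [ 0.062 -0.308  2.224  0.43   0.5   -1.97 ]
50 -10 0 [0.026 0.    0.   ] [-0.621  0.14   2.216  1.747  0.341  2.66 ] [ 0.387 -0.207  2.187 -0.888  0.554 -0.378] [ 0.387 -0.207  2.187 -0.888  0.554  2.575]
50 -10 1 [0.    0.031 0.   ] [-0.622  0.135  2.203  1.621  0.338 -0.352] [ 0.366 -0.217  2.182 -0.801  0.544  2.66 ] [ 0.387 -0.207  2.187 -0.888  0.554 -0.19 ]
50 0 0 [0.039 0.    0.   ] [-0.713  0.176  2.182  1.557  0.532  2.66 ] [ 0.285 -0.281  2.246 -0.605  0.388 -0.816] [ 0.285 -0.281  2.246 -0.605  0.388  2.137]
50 0 1 [0. 0. 0
[... 1973 characters left out ...]
 -1.14   0.253  2.66 ]
60 20 1 [0.    0.    0.032] [-0.881  0.361  2.044  1.423  0.971 -0.697] [ 0.018 -0.358  2.399  1.312  0.296  0.1  ] [ 0.036 -0.361  2.382  1.131  0.28  -2.66 ]
65 0 0 [0.    0.003 0.037] [-0.783  0.284  2.237  1.98   0.771  2.2  ] [ 0.322 -0.265  2.389  4.39   0.306  0.476] [ 0.307 -0.264  2.409  4.193  0.303 -2.66 ]
65 0 1 [0.    0.004 0.003] [-0.783  0.284  2.237  1.98   0.771 -0.942] [ 0.322 -0.265  2.39   4.385  0.307 -2.66 ] [ 0.322 -0.265  2.389  4.39   0.306  0.664]
65 20 0 [0.   0.02 0.  ] [-0.908  0.41   2.051  1.515  1.042  2.337] [ 0.01  -0.34   2.454  1.891  0.318  2.66 ] [ 0.004 -0.346  2.445  1.781  0.319 -0.56 ]
real	3m22.312s
user	3m20.346s
sys	0m0.166s
```

apply_moves(
  targets="0 0 -1 0.99 -1;0 0 -1 0.99 -1;0 0 -1 0.99 -1;0 0 -1 0.99 -1;0 0 -1 0.99 -1;0 0 -1 0.99 -1;0 0 -1 0.99 -1;0 0 -1 0.99 -1;0 0 0 0.99 -1;0 0 0 0.99 -1;0 0 0 0.99 -1;0 0 0 0.99 -1;0 0 0 0.99 -1;0 0 0 0.99 -1;0 0 0 0.99 -1;0 0 0 0.99 -1;0 0 0 0.99 -1;0 0 0 0.99 -1;0 0 0 0.99 -1;0 0 0 0.99 -1",
)

```text
time: 14.2
tcp_pos: [937.0, 203.8, 588.0]
tool_rot: [0.821, 0.183, 0.541, -0.007]
wrist_force: [0.0, 0.1, 0.5]
width: 0.4
finger_force: 0.0
```

```bash
python3 st.py
```

```text
14.2 [937.034 203.828 588.021] [0.084 0.226 1.217 0.252 0.572 1.09 ] [0.043 0.069 0.47 ] 0.3771607055233822
[[ 0.347  0.308  0.886]
 [ 0.293 -0.933  0.21 ]
 [ 0.891  0.187 -0.414]]
```

apply_moves(
  targets="0 0 0 0.69 -1;0 0 0 0.69 -1;-0.35 -0.15 -0.76 0 -1;-0.35 -0.15 -0.76 0 -1;-0.35 -0.15 -0.76 0 -1;-0.35 -0.15 -0.76 0 -1;-0.35 -0.15 -0.76 0 -1;-0.35 -0.15 -0.76 0 -1;-0.35 -0.15 -0.76 0 -1;-0.35 -0.15 -0.76 0 -1;-0.35 -0.15 -0.76 0 -1;-0.35 -0.15 -0.76 0 -1;-0.9 0 0.41 0 -1;-0.9 0 0.41 0 -1;-0.9 0 0.41 0 -1;0 0 0 0 -1",
)

```text
time: 15.8
tcp_pos: [595.7, 183.6, 457.0]
tool_rot: [0.839, 0.1, 0.532, -0.061]
wrist_force: [-0.3, -0.2, -2.0]
width: 0.7
finger_force: 0.0
```

```bash
python3 st.py
```

```text
15.8 [595.674 183.633 457.031] [ 0.111 -0.635  2.182  0.242  0.479  1.298] [-0.277 -0.236 -1.979] 0.6502581505056866
[[ 0.414  0.233  0.88 ]
 [ 0.103 -0.972  0.209]
 [ 0.905  0.004 -0.426]]
```

apply_moves(
  targets="-0.8 0 0.37 0 -1;-0.8 0 0.37 0 -1;-0.8 0 0.37 0 -1;-0.8 0 0.37 0 -1;-0.8 0 0.37 0 -1;-0.8 0 0.37 0 -1;0 0 0 0 -1",
)

```text
time: 16.5
tcp_pos: [596.9, 176.5, 293.7]
tool_rot: [0.837, 0.106, 0.532, -0.07]
wrist_force: [-0.4, 0.2, -0.6]
width: 0.0
finger_force: 0.0
```

```bash
python3 st.py
```

```text
16.5 [596.859 176.462 293.718] [ 0.063 -0.495  2.41   1.053  0.204  0.449] [-0.38   0.167 -0.595] 0.02026759633208422
[[ 0.412  0.253  0.875]
 [ 0.103 -0.968  0.231]
 [ 0.905 -0.005 -0.425]]
```

apply_moves(
  targets="-0.4 0 0.18 0 -1;-0.4 0 0.18 0 -1;-0.4 0 0.18 0 -1;-0.4 0 0.18 0 -1;0 0 0 0 -1",
)

```text
time: 17.0
tcp_pos: [595.4, 173.8, 231.1]
tool_rot: [0.837, 0.109, 0.531, -0.074]
wrist_force: [-0.1, 0.4, 0.2]
width: 0.6
finger_force: 0.0
```

```bash
python3 st.py
```

```text
17.0 [595.358 173.835 231.103] [ 0.044 -0.371  2.462  1.901  0.215 -0.424] [-0.067  0.369  0.159] 0.611661025765002
[[ 0.413  0.261  0.872]
 [ 0.103 -0.965  0.24 ]
 [ 0.905 -0.009 -0.426]]
```

```bash
cat > path.py <<'E'
from ik import *
def track(q,T0,Q0,T1,Q1,n=12):
    w=(Q0.inv()*Q1).as_rotvec();m=0
    for s in np.linspace(0,1,n+1)[1:]:
        qn,e=ik(T0+s*(T1-T0),Q0*R.from_rotvec(w*s),q);m=max(m,e);q=qn
    return q,m
def run(wps,q,T,Q):
    for n,T1,dpsi in wps:
        Q1=Q*E('z',dpsi); d=Q.inv().apply(T1-T)/40
        q,m=track(q,T,Q,T1,Q1); print(n,T1.round(),"units",d.round(2),"turn",round(dpsi/.15,2),q,"err",round(m,4)); T,Q=T1,Q1
    return q,T,Q
bx=np.array([np.cos(.2),np.sin(.2),0]);by=np.array([-bx[1],bx[0],0]);bc=np.array([557.5,174.8,0])
cup=np.array([625.5,-220.3,0])
E
python3 - <<'E'
from path import *
o=telemetry.observe();Q=R.from_quat(o["tool_rot"]);Z=Q.apply([0,0,1]);T=o["tcp_pos"]
g=cup+[0,0,93]+19*Z;pre=g-130*Z
a=T+[0,0,110];A=T.copy()
q,T,Q=run([("up",a,0),("over",np.r_[pre[:2],a[2]],0),("pre",pre,0),("grasp",g,0),("lift",g+[0,0,230],0),("bin",A+[0,0,90],0),("down",A+[0,0,20],0),("pour",A+[0,0,20],2.85)],o["q"],T,Q)
E
```

```text
up [595. 174. 341.] units [ 2.49 -0.03 -1.17] turn 0.0 [ 0.045 -0.571  2.362  0.732  0.305  0.776] err 0.0089
over [ 529. -247.  341.] units [-1.77  9.72 -3.98] turn 0.0 [-1.158 -0.271  2.159  1.185  1.312 -0.224] err 0.0
pre [ 529. -247.  140.] units [-4.54  0.05  2.14] turn 0.0 [-1.158  0.132  2.249  1.352  1.161 -0.722] err 0.0
grasp [ 642. -216.   85.] units [-0.   -0.    3.25] turn 0.0 [-0.888  0.375  2.101  1.599  0.977 -0.81 ] err 0.0
lift [ 642. -216.  315.] units [ 5.2  -0.05 -2.45] turn 0.0 [-0.888 -0.09   2.058  1.276  1.047 -0.214] err 0.0
bin [595. 174. 321.] units [ 0.66 -9.71  1.25] turn 0.0 [ 0.045 -0.545  2.385  0.851  0.27   0.652] err 0.0
down [595. 174. 251.] units [-1.58  0.02  0.75] turn 0.0 [ 0.035 -0.417  2.449  1.622  0.22  -0.143] err 0.009
pour [595. 174. 251.] units [0. 0. 0.] turn 19.0 [ 0.035 -0.416  2.452  1.668  0.22   2.66 ] err 0.0106
```

apply_moves(
  targets="0.83 0 -0.39 0 1;0.83 0 -0.39 0 1;0.83 0 -0.39 0 1;0 0 0 0 1;-0.13 0.7 -0.28 0 1;-0.13 0.7 -0.28 0 1;-0.13 0.7 -0.28 0 1;-0.13 0.7 -0.28 0 1;-0.13 0.7 -0.28 0 1;-0.13 0.7 -0.28 0 1;-0.13 0.7 -0.28 0 1;-0.13 0.7 -0.28 0 1;-0.13 0.7 -0.28 0 1;-0.13 0.7 -0.28 0 1;-0.13 0.7 -0.28 0 1;-0.13 0.7 -0.28 0 1;-0.13 0.7 -0.28 0 1;-0.13 0.7 -0.28 0 1;0 0 0 0 1",
)

```text
time: 18.9
tcp_pos: [538.1, -249.6, 277.6]
tool_rot: [0.836, 0.113, 0.531, -0.08]
wrist_force: [0.2, -0.1, -1.0]
width: 87.1
finger_force: 0.0
```

```bash
python3 st.py; python3 - <<'E'
from path import *
o=telemetry.observe();Q=R.from_quat(o["tool_rot"]);Z=Q.apply([0,0,1]);T=o["tcp_pos"]
g=cup+[0,0,93]+19*Z;pre=g-130*Z
run([("pre",pre,0),("grasp",g,0)],o["q"],T,Q)
E
```

```text
18.9 [ 538.111 -249.632  277.569] [-1.143 -0.141  2.185  1.231  1.257 -0.372] [ 0.233 -0.095 -0.991] 87.07941905046302
[[ 0.41   0.274  0.87 ]
 [ 0.104 -0.962  0.253]
 [ 0.906 -0.013 -0.423]]
pre [ 529. -248.  140.] units [-3.21 -0.05  1.26] turn 0.0 [-1.162  0.147  2.235  1.343  1.176 -0.723] err 0.0
grasp [ 642. -215.   85.] units [ 0.   -0.    3.25] turn 0.0 [-0.893  0.383  2.092  1.586  0.991 -0.805] err 0.0
```

apply_moves(
  targets="-0.64 0 0.25 -0.05 1;-0.64 0 0.25 -0.05 1;-0.64 0 0.25 0 1;-0.64 0 0.25 0 1;-0.64 0 0.25 0 1;0 0 0 0 1",
)

```text
time: 19.5
tcp_pos: [528.5, -244.4, 136.2]
tool_rot: [0.835, 0.119, 0.53, -0.081]
wrist_force: [-0.4, 1.4, -0.0]
width: 87.1
finger_force: 0.0
```

```bash
python3 st.py; python3 - <<'E'
from path import *
n=[viewer.read_camera(k)[0] for k in("scene","wrist")]
cv2.imwrite("pics/pre.png",np.hstack([cv2.resize(a,(400,300)) for a in n])[:,:,::-1])
o=telemetry.observe();Q=R.from_quat(o["tool_rot"]);Z=Q.apply([0,0,1]);T=o["tcp_pos"]
g=cup+[0,0,93]+19*Z
run([("grasp",g,0)],o["q"],T,Q)
E
```

```text
19.5 [ 528.517 -244.426  136.227] [-1.159  0.154  2.237  1.34   1.177 -0.738] [-0.402  1.37  -0.046] 87.10986457713629
[[ 0.409  0.285  0.867]
 [ 0.114 -0.959  0.261]
 [ 0.905 -0.008 -0.424]]
grasp [ 642. -215.   85.] units [-0.02  0.06  3.22] turn 0.0 [-0.895  0.386  2.088  1.579  0.997 -0.816] err 0.0
```

View pics/pre.png

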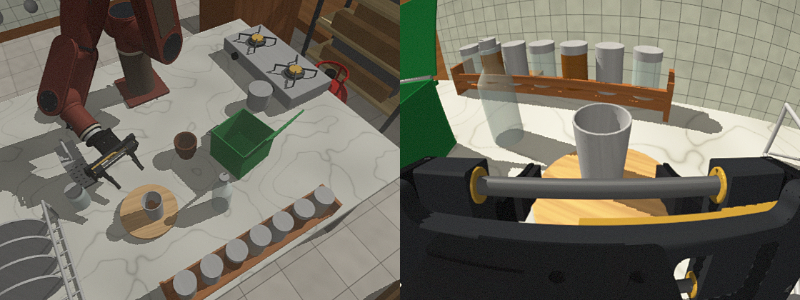

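The fingers straddle the tumbler in the wrist view at (602,140), the wrist clears the grater at (75,160), and the lid is still open. Advancing.

apply_moves(
  targets="0 0.06 0.4 0 1;0 0 0.4 0 1;0 0 0.4 0 1;0 0 0.4 0 1;0 0 0.4 0 1;0 0 0.4 0 1;0 0 0.4 0 1;0 0 0.4 0 1;0 0 0 0 1",
)

```text
time: 20.5
tcp_pos: [643.2, -215.7, 87.8]
tool_rot: [0.834, 0.122, 0.533, -0.077]
wrist_force: [-0.2, -0.0, 0.0]
width: 86.9
finger_force: 0.0
```

```bash
python3 st.py
```

```text
20.5 [ 643.155 -215.736   87.794] [-0.894  0.382  2.087  1.578  0.998 -0.815] [-0.217 -0.012  0.036] 86.94880727203362
[[ 0.403  0.286  0.869]
 [ 0.121 -0.958  0.259]
 [ 0.907  0.001 -0.421]]
```

apply_moves(
  targets="0 0 0 0 -1;0 0 0 0 -1;0 0 0 0 -1;0 0 0 0 -1;0 0 0 0 -1;0 0 0 0 -1;0 0 0 0 -1;0 0 0 0 -1",
)

```text
time: 21.3
tcp_pos: [641.6, -216.5, 86.2]
tool_rot: [0.834, 0.12, 0.532, -0.078]
wrist_force: [-2.8, -0.5, 5.6]
width: 63.1
finger_force: 29.3
```

apply_moves(
  targets="0.2 0 -0.09 0 -1;0.4 0 -0.19 0 -1;0.55 0 -0.26 0 -1;0.55 0 -0.26 0 -1;0.55 0 -0.26 0 -1;0.55 0 -0.26 0 -1;0.55 0 -0.26 0 -1;0.55 0 -0.26 0 -1;0.55 0 -0.26 0 -1;0.55 0 -0.26 0 -1;0.4 0 -0.19 0 -1;0.2 0 -0.09 0 -1;0 0 0 0 -1",
)

```text
time: 22.6
tcp_pos: [640.4, -216.8, 334.0]
tool_rot: [0.835, 0.121, 0.532, -0.077]
wrist_force: [0.5, 0.9, -3.1]
width: 63.3
finger_force: 29.6
```

```bash
python3 st.py; python3 - <<'E'
from path import *
n=[viewer.read_camera(k)[0] for k in("scene","wrist")]
cv2.imwrite("pics/lift.png",np.hstack([cv2.resize(a,(400,300)) for a in n])[:,:,::-1])
o=telemetry.observe();Q=R.from_quat(o["tool_rot"]);Z=Q.apply([0,0,1]);T=o["tcp_pos"]
for off in (10,30):
  A=bc+off*bx+19*Z
  run([("bin",A+[0,0,310],0),("down",A+[0,0,245],0),("pour",A+[0,0,245],2.7)],o["q"],T,Q)
m=Q.inv().apply([0,0,1])
for ps in (0,.6,1.2,1.5,1.8,2.1,2.4,2.7):
    Qp=Q*E('z',ps);d=Qp.apply(m);dn=np.array([0,0,-1.]);l=dn-d*(dn@d);l/=max(1e-6,np.linalg.norm(l));lip=32*d+31*l;print(ps,np.degrees(np.arccos(min(1,d[2]))).round(),"mouth dir bin",(d@bx).round(2),(d@by).round(2),"lip",(lip@bx).round(),(lip@by).round(),lip[2].round())
E
```

```text
22.6 [ 640.417 -216.822  333.958] [-0.9   -0.103  2.033  1.253  1.086 -0.195] [ 0.49   0.858 -3.055] 63.257409135162256
[[ 0.405  0.284  0.869]
 [ 0.12  -0.959  0.257]
 [ 0.906  0.    -0.423]]
bin [584. 182. 302.] units [-0.07 -9.94  1.67] turn 0.0 [ 0.052 -0.551  2.427  0.992  0.258  0.495] err 0.0
down [584. 182. 237.] units [-1.47  0.    0.69] turn 0.0 [ 0.051 -0.417  2.48   1.768  0.22  -0.301] err 0.0024
pour [584. 182. 237.] units [0. 0. 0.] turn 18.0 [ 0.051 -0.417  2.48   1.768  0.22   2.399] err 0.0003
bin [603. 186. 302.] units [ 0.14 -9.89  2.12] turn 0.0 [ 0.061 -0.475  2.382  1.081  0.234  0.406] err 0.0
down [603. 186. 237.] units [-1.47  0.    0.69] turn 0.0 [ 0.06  -0.343  2.431  1.89   0.22  -0.421] err 0.0068
pour [603. 186. 237.] units [0. 0. 0.] turn 18.0 [ 0.06  -0.343  2.431  1.89   0.22   2.279] err 0.0012
0 0.0 mouth dir bin -0.0 -0.0 lip -0.0 -0.0 32.0
0.6 31.0 mouth dir bin -0.02 -0.52 lip -2.0 -43.0 11.0
1.2 62.0 mouth dir bin -0.17 -0.86 lip -8.0 -42.0 -12.0
1.5 76.0 mouth dir bin -0.27 -0.93 lip -11.0 -37.0 -23.0
1.8 90.0 mouth dir bin -0.39 -0.92 lip -12.0 -29.0 -31.0
2.1 104.0 mouth dir bin -0.51 -0.83 lip -12.0 -20.0 -38.0
2.4 115.0 mouth dir bin -0.61 -0.67 lip -11.0 -12.0 -42.0
2.7 124.0 mouth dir bin -0.69 -0.45 lip -8.0 -5.0 -44.0
```

View pics/lift.png

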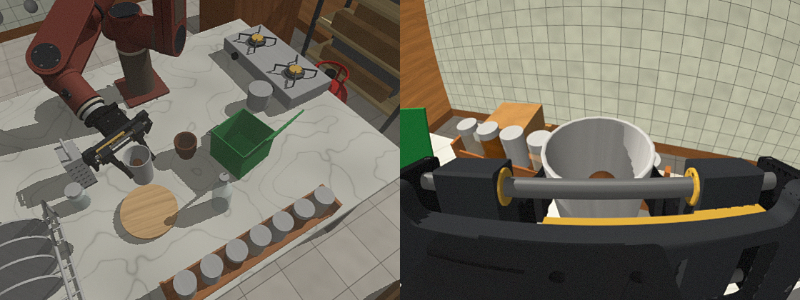

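The tumbler is lifted with the nuts inside at (600,172), and the bin is still open. Moving over the bin.

apply_moves(
  targets="0 -0.4 0.08 0 -1;0 -0.7 0.14 0 -1;0 -0.7 0.14 0 -1;0 -0.7 0.14 0 -1;0 -0.7 0.14 0 -1;0 -0.7 0.14 0 -1;0 -0.7 0.14 0 -1;0 -0.7 0.14 0 -1;0 -0.7 0.14 0 -1;0 -0.7 0.14 0 -1;0 -0.7 0.14 0 -1;0 -0.7 0.14 0 -1;0 -0.7 0.14 0 -1;0 -0.7 0.14 0 -1;0 -0.7 0.14 0 -1;0 -0.35 0.07 0 -1;0 0 0 0 -1",
)

```text
time: 24.4
tcp_pos: [590.9, 206.9, 298.6]
tool_rot: [0.836, 0.125, 0.528, -0.083]
wrist_force: [0.9, -0.5, -2.2]
width: 63.6
finger_force: 29.6
```

apply_moves(
  targets="-0.2 0 0.1 0 -1;-0.2 0 0.1 0 -1;-0.2 0 0.1 0 -1;-0.2 0 0.1 0 -1;-0.2 0 0.1 0 -1;-0.2 0 0.1 0 -1;0 0 0 0 -1;0 0 0 0 -1",
)

```text
time: 25.2
tcp_pos: [593.1, 198.4, 248.3]
tool_rot: [0.836, 0.125, 0.527, -0.085]
wrist_force: [-0.1, -0.3, -2.0]
width: 63.3
finger_force: 29.6
```

```bash
python3 st.py
```

```text
25.2 [593.122 198.45  248.255] [ 0.085 -0.393  2.436  1.66   0.203 -0.177] [-0.112 -0.327 -2.016] 63.26632643220326
[[ 0.413  0.299  0.86 ]
 [ 0.119 -0.954  0.275]
 [ 0.903 -0.011 -0.43 ]]
```

apply_moves(
  targets="-0.1 -0.15 0.05 0 -1;-0.1 -0.15 0.05 0 -1;0 0 0 0.8 -1;0 0 0 1 -1;0 0 0 1 -1;0 0 0 1 -1;0 0 0 1 -1;0 0 0 1 -1;0 0 0 1 -1;0 0 0 1 -1;0 0 0 1 -1;0 0 0 1 -1;0 0 0 1 -1;0 0 0 1 -1;0 0 0 1 -1;0 0 0 1 -1;0 0 0 1 -1;0 0 0 1 -1;0 0 0 1 -1;0 0 0 1 -1",
)

```text
time: 27.2
tcp_pos: [591.1, 206.4, 240.4]
tool_rot: [-0.317, 0.782, -0.036, 0.535]
wrist_force: [0.0, -0.1, -2.7]
width: 63.1
finger_force: 29.5
```

```bash
python3 st.py; python3 - <<'E'
from path import *
n=[viewer.read_camera(k)[0] for k in("scene","top")]
c=[cv2.resize(n[0][100:310,150:430],(400,300)),cv2.resize(n[1][105:270,130:350],(400,300))]
cv2.imwrite("pics/pour.png",np.hstack(c)[:,:,::-1])
E
```

```text
27.2 [591.054 206.355 240.371] [ 0.102 -0.372  2.442  1.826  0.202  2.337] [ 0.031 -0.088 -2.697] 63.07328163003397
[[-0.227 -0.458  0.86 ]
 [-0.534  0.797  0.283]
 [-0.815 -0.395 -0.425]]
```

View pics/pour.png

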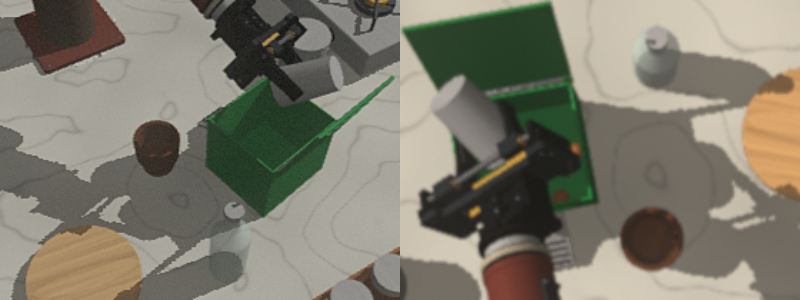

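The tumbler is tipped over the bin, and in the top view nuts are visible inside it at (575,148) and (560,197). I'll turn a little further and jiggle.

apply_moves(
  targets="0 0 0 0.7 -1;0 0 0 0.7 -1;0 0 0 0 -1;0 0.2 0 0 -1;0 -0.2 0 0 -1;0 0.2 0 0 -1;0 -0.2 0 0 -1;0 0 0 0 -1;0 0 0 0 -1;0 0 0 0 -1",
)

```text
time: 28.3
tcp_pos: [591.5, 204.1, 238.7]
tool_rot: [-0.238, 0.81, 0.021, 0.536]
wrist_force: [0.3, -1.0, -2.1]
width: 63.2
finger_force: 29.5
```

```bash
python3 st.py
```

```text
28.3 [591.478 204.093 238.694] [ 0.088 -0.369  2.445  1.825  0.222  2.533] [ 0.286 -1.029 -2.126] 63.2482101743317
[[-0.312 -0.407  0.858]
 [-0.362  0.886  0.289]
 [-0.878 -0.221 -0.424]]
```

apply_moves(
  targets="0 0 0 -0.96 -1;0 0 0 -0.96 -1;0 0 0 -0.96 -1;0 0 0 -0.96 -1;0 0 0 -0.96 -1;0 0 0 -0.96 -1;0 0 0 -0.96 -1;0 0 0 -0.96 -1;0 0 0 -0.96 -1;0 0 0 -0.96 -1;0 0 0 -0.96 -1;0 0 0 -0.96 -1;0 0 0 -0.96 -1;0 0 0 -0.96 -1;0 0 0 -0.96 -1;0 0 0 -0.96 -1;0 0 0 -0.96 -1;0 0 0 -0.96 -1;0 0 0 -0.96 -1;0 0 0 -0.96 -1",
)

```text
time: 30.3
tcp_pos: [591.4, 204.3, 238.5]
tool_rot: [0.833, 0.132, 0.529, -0.09]
wrist_force: [0.4, -0.4, -1.8]
width: 63.6
finger_force: 29.6
```

apply_moves(
  targets="0.4 0 -0.19 0 -1;0.4 0 -0.19 0 -1;0.4 0 -0.19 0 -1;0.4 0 -0.19 0 -1;0.4 0 -0.19 0 -1;0 0 0 0 -1",
)

```text
time: 30.9
tcp_pos: [592.3, 203.2, 328.7]
tool_rot: [0.832, 0.13, 0.531, -0.091]
wrist_force: [-0.2, -0.2, -1.7]
width: 63.1
finger_force: 29.6
```

```bash
python3 st.py; python3 - <<'E'
from path import *
n=[viewer.read_camera(k)[0] for k in("wrist","top")]
c=[cv2.resize(n[0][100:310,140:420],(400,300)),cv2.resize(n[1][105:270,130:350],(400,300))]
cv2.imwrite("pics/after.png",np.hstack(c)[:,:,::-1])
o=telemetry.observe();Q=R.from_quat(o["tool_rot"]);T=o["tcp_pos"]
p=np.array([641,-216.5,88]);run([("hi",p+[0,0,250],0),("place",p,0)],o["q"],T,Q)
E
```

```text
30.9 [592.346 203.223 328.727] [ 0.083 -0.536  2.369  0.89   0.285  0.612] [-0.168 -0.152 -1.723] 63.14689622612008
[[ 0.402  0.314  0.86 ]
 [ 0.12  -0.949  0.291]
 [ 0.908 -0.014 -0.419]]
hi [ 641. -216.  338.] units [-0.44 10.35 -2.13] turn 0.0 [-0.907 -0.08   2.003  1.239  1.129 -0.184] err 0.0
place [ 641. -216.   88.] units [-5.66  0.1   2.65] turn 0.0 [-0.907  0.394  2.065  1.53   1.026 -0.783] err 0.0
```

View pics/after.png

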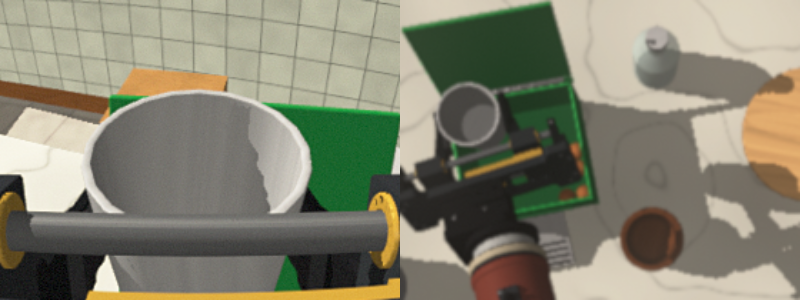

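The tumbler is empty at (465,115) and the nuts are in the bin around (575,170). Returning to the board.

apply_moves(
  targets="0 0.35 -0.07 -0.1 -1;-0.03 0.69 -0.14 0 -1;-0.03 0.69 -0.14 0 -1;-0.03 0.69 -0.14 0 -1;-0.03 0.69 -0.14 0 -1;-0.03 0.69 -0.14 0 -1;-0.03 0.69 -0.14 0 -1;-0.03 0.69 -0.14 0 -1;-0.03 0.69 -0.14 0 -1;-0.03 0.69 -0.14 0 -1;-0.03 0.69 -0.14 0 -1;-0.03 0.69 -0.14 0 -1;-0.03 0.69 -0.14 0 -1;-0.03 0.69 -0.14 0 -1;-0.03 0.69 -0.14 0 -1;-0.03 0.35 -0.14 0 -1;0 0 0 0 -1",
)

```text
time: 32.7
tcp_pos: [641.8, -219.3, 342.7]
tool_rot: [0.833, 0.135, 0.53, -0.088]
wrist_force: [0.3, -0.1, -1.2]
width: 63.4
finger_force: 29.6
```

```bash
python3 st.py;  python3 - <<'E'
from path import *
o=telemetry.observe();Q=R.from_quat(o["tool_rot"]);T=o["tcp_pos"]
p=np.array([630,-220,100]);run([("place",p,0)],o["q"],T,Q)
E
```

```text
32.7 [ 641.807 -219.265  342.713] [-0.909 -0.082  1.995  1.235  1.132 -0.187] [ 0.253 -0.094 -1.181] 63.449516451357994
[[ 0.403  0.317  0.859]
 [ 0.131 -0.948  0.289]
 [ 0.906 -0.003 -0.424]]
place [ 630 -220  100] units [-5.62 -0.06  2.31] turn 0.0 [-0.93   0.354  2.085  1.503  1.04  -0.775] err 0.0
```

apply_moves(
  targets="-0.4 0 0.17 0 -1;-0.62 0 0.25 0 -1;-0.62 0 0.25 0 -1;-0.62 0 0.25 0 -1;-0.62 0 0.25 0 -1;-0.62 0 0.25 0 -1;-0.62 0 0.25 0 -1;-0.62 0 0.25 0 -1;-0.62 0 0.25 0 -1;-0.26 0 0.12 0 -1;0 0 0 0 -1;0 0 0 0 -1",
)

```text
time: 33.9
tcp_pos: [630.3, -220.6, 102.3]
tool_rot: [0.833, 0.136, 0.53, -0.088]
wrist_force: [0.6, -0.1, -1.2]
width: 63.3
finger_force: 29.6
```

apply_moves(
  targets="-0.06 0 0.03 0 -1;-0.06 0 0.03 0 -1;-0.06 0 0.03 0 -1;0 0 0 0 -1",
)

```text
time: 34.3
tcp_pos: [630.1, -220.7, 93.3]
tool_rot: [0.833, 0.136, 0.529, -0.088]
wrist_force: [-0.1, -0.4, -1.8]
width: 63.2
finger_force: 29.6
```

apply_moves(
  targets="-0.05 0 0.02 0 -1;-0.05 0 0.02 0 -1;-0.03 0 0.01 0 -1;0 0 0 0 -1;0 0 0 0 -1",
)

```text
time: 34.8
tcp_pos: [629.7, -220.8, 87.7]
tool_rot: [0.833, 0.136, 0.529, -0.088]
wrist_force: [0.1, 0.3, -1.5]
width: 63.6
finger_force: 29.6
```

apply_moves(
  targets="-0.03 0 0.01 0 -1;-0.03 0 0.01 0 -1;0 0 0 0 -1;0 0 0 0 -1",
)

```text
time: 35.2
tcp_pos: [629.8, -221.0, 86.2]
tool_rot: [0.832, 0.136, 0.53, -0.088]
wrist_force: [-2.0, 0.7, 5.2]
width: 63.5
finger_force: 29.4
```

apply_moves(
  targets="0 0 0 0 0.55;0 0 0 0 0.7;0 0 0 0 0.85;0 0 0 0 1;0 0 0 0 1;0 0 0 0 1;0 0 -0.2 0 1;0 0 -0.3 0 1;0 0 -0.4 0 1;0 0 -0.4 0 1;0 0 -0.4 0 1;0 0 -0.4 0 1;0 0 -0.4 0 1;0 0 -0.4 0 1;0.4 0 -0.4 0 1;0.8 0 -0.4 0 1;0.8 0 -0.4 0 1;0.8 0 -0.4 0 1;0 0 0 0 1",
)

```text
time: 37.1
tcp_pos: [520.4, -260.6, 268.9]
tool_rot: [0.832, 0.138, 0.531, -0.084]
wrist_force: [-0.2, -0.6, 0.1]
width: 87.2
finger_force: 0.0
```

```bash
python3 st.py; python3 - <<'E'
from path import *
n=[viewer.read_camera(k) for k in("scene","top")]
cv2.imwrite("pics/end.png",np.hstack([cv2.resize(a[0],(400,300)) for a in n])[:,:,::-1])
np.savez("top0.npz",p=n[1][0],d=n[1][1],c=cloud("top",n[1][1]))
E
sed -i '/^b=/d' m.py; python3 m.py
```

```text
37.1 [ 520.407 -260.569  268.925] [-1.196 -0.098  2.166  1.204  1.323 -0.446] [-0.224 -0.555  0.085] 87.23217426359415
[[ 0.399  0.318  0.86 ]
 [ 0.14  -0.948  0.285]
 [ 0.906  0.007 -0.423]]
pedal 132 z [51. 54. 62.] circ ((460.6796875, 155.08169555664062), 34.69709777832031) rect ((452.83306884765625, 155.00592041015625), (23.28865623474121, 69.31787109375), 0.6759740114212036)
mortar 364 z [81. 85. 90.] circ ((444.4645080566406, -2.399338483810425), 44.551822662353516) rect ((444.3174133300781, -1.6525382995605469), (86.37178802490234, 88.65206146240234), 89.84487915039062)
dabba 1402 z [ 91.  95. 100.] circ ((370.01971435546875, 407.1683654785156), 52.68666458129883) rect ((370.3721008300781, 406.35223388671875), (102.56200408935547, 102.77189636230469), 4.767292499542236)
bottle 708 z [ 43. 135. 203.] circ ((701.0451049804688, -4.5196003913879395), 33.05821990966797) rect ((699.8702392578125, -4.2639617919921875), (63.51325225830078, 62.1812629699707), 89.47489929199219)
tumbler 146 z [120. 127. 132.] circ ((614.4451904296875, -225.16036987304688), 33.970184326171875) rect ((613.34228515625, -224.6434783935547), (65.29483795166016, 65.0276107788086), 0.5906791090965271)
board 3725 z [24. 28. 34.] circ ((602.22509765625, -235.113037109375), 100.30329132080078) rect ((602.5667114257812, -234.79425048828125), (197.64515686035156, 198.8395538330078), 50.61642837524414)
jar 151 z [ 30.  98. 104.] circ ((440.74853515625, -424.5037536621094), 30.8359317779541) rect ((434.5016784667969, -419.0221252441406), (60.54759216308594, 40.43772506713867), 48.41743850708008)
grater 231 z [ 42. 163. 172.] circ ((356.348388671875, -397.6456298828125), 68.14832305908203) rect ((355.974365234375, -398.6107177734375), (47.48229217529297, 134.1955108642578), 68.81460571289062)
```

View pics/end.png

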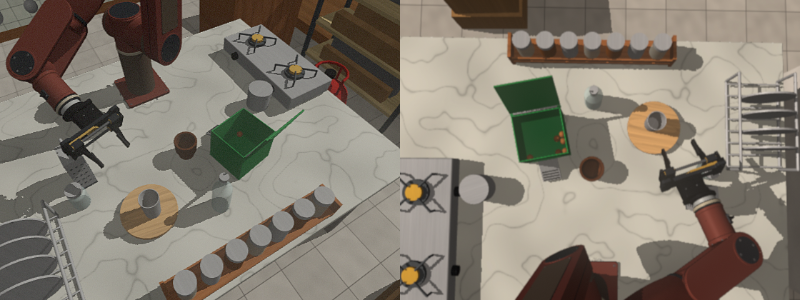

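```bash
python3 - <<'E'
from h import *
p=np.load("top0.npz")["p"]
c=[cv2.resize(p[170:235,190:255],(400,400),interpolation=3),cv2.resize(p[140:205,325:390],(400,400),interpolation=3)]
cv2.imwrite("pics/fin.png",np.hstack(c)[:,:,::-1])
E
```

```text
(no output)
```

View pics/fin.png

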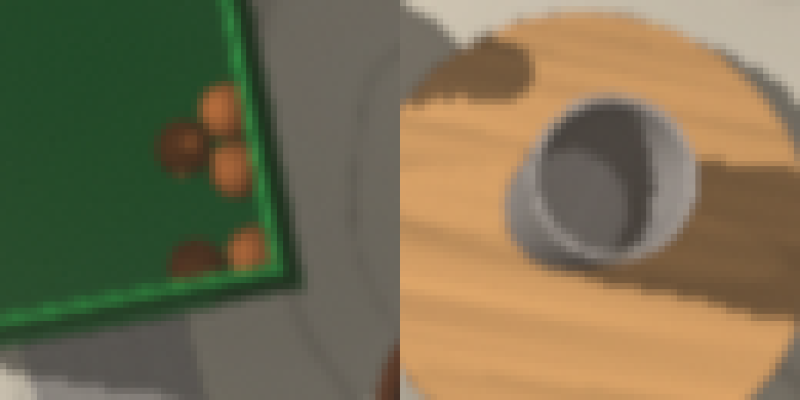

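Five nuts show in the bin at (220,110), (183,148), (232,168), (247,248) and (195,260), and the tumbler is upright and empty. I'll look for the sixth with a wider crop.

```bash
python3 - <<'E'
from h import *
p=np.load("top0.npz")["p"];s,d=viewer.read_camera("scene");c=cloud("scene",d);ct=np.load("top0.npz")["c"]
for im,cc in((s,c),(p,ct)):
    a=im.astype(int);m=((a[:,:,0]>a[:,:,1]*1.35)&(a[:,:,0]>50)&(cc[:,:,2]<60)&(cc[:,:,2]>-5)&(cc[:,:,0]>200)&(cc[:,:,0]<800)).astype(np.uint8)
    n,l,st,ce=cv2.connectedComponentsWithStats(m)
    print([(tuple(ce[i].round()),st[i,4],np.median(cc[l==i],0).round()) for i in range(1,n) if 5<st[i,4]<800])
cv2.imwrite("pics/fin2.png",np.hstack([cv2.resize(s[140:260,280:440],(400,300),interpolation=3),cv2.resize(p[100:240,140:280],(300,300),interpolation=3)])[:,:,::-1])
E
```

```text
[((np.float64(335.0), np.float64(187.0)), np.int32(30), array([491., 224.,  26.]))]
[((np.float64(224.0), np.float64(193.0)), np.int32(124), array([558., 114.,  27.])), ((np.float64(230.0), np.float64(210.0)), np.int32(28), array([513., 100.,  27.])), ((np.float64(221.0), np.float64(212.0)), np.int32(22), array([508., 123.,  30.])), ((np.float64(181.0), np.float64(219.0)), np.int32(23), array([488., 229.,  29.])), ((np.float64(267.0), np.float64(229.0)), np.int32(9), array([464.,   1.,  30.])), ((np.float64(273.0), np.float64(230.0)), np.int32(10), array([461., -15.,  30.])), ((np.float64(279.0), np.float64(238.0)), np.int32(72), array([440., -30.,  36.]))]
```

View pics/fin2.png

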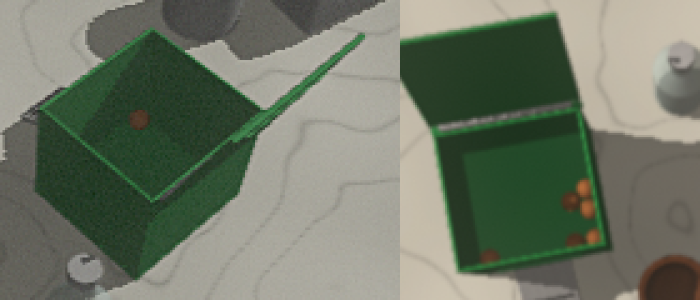

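The sixth nut is in the bin's front-left corner at (490,256) in the crop, measured at (488,229), which makes all six. The lid is still open.

```bash
python3 -c "
from plant import env
print(env.close_job())"
```

```text
the job is handed in; nothing more can be done
None
```

The pedal is down on its stop with the lid open, all six nuts are in the bin, the empty tumbler stands upright on the round board, the other things showed no sign of having moved in the final check, and the job was handed in at about 37 s.

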